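Click the dividing wheel round to its pointer

ROBOT

A 6-joint arm with a two-finger parallel gripper is mounted at the origin on the work surface. World frame = base frame: x ahead of the robot, y to its left, z up, the work surface at z = 0. Lengths are in m, angles in degrees, forces in N, time in s.
With the tool pointing down it reaches from about 0.375 to 0.75 m from the base axis. Payload 9 kg.
Tool frame: the origin (TCP) lies on the centre line of the jaws, within the pads' length; the fingertips stand 8 mm ahead of it and the grasp point (between the pads) lies 11 mm behind it (finger_overhang is the distance from the TCP to the fingertips, in m); z points along the fingers, y is the line along which they close (so a half turn about z gives the same grasp; the last joint's range is limited). The gripper opens to 85 mm and grips with 20 to 120 N. Pads are 22 mm wide; open, the fingers measure 114 mm over their backs; the gripper's body (76 mm by 85 mm) begins 54 mm behind the grasp point. The pads swing forward as they close: fully open they stand 13 mm farther back than shut.
Start: joints at [-89.536, 5.964, 5.575, 89.605, 0, 77.527], TCP at [0.134, -0.585, 0.201] pointing down, gripper open.
Joint ranges: [-171.21, 171.21], [-48.23, 106.86], [-62.78, 66.21], [-105.2, 120.99], [-86.42, 89.51], [-180, 180]. Speed limits (degrees/s): [127.2, 127.2, 147.25, 180, 180, 180].

INTERFACE

Orientations are given as [roll, pitch, yaw] about the fixed x, y, z axes, in that order (R = Rz(yaw) Ry(pitch) Rx(roll)).
In Python, from cell import * gives the robot as it stands. The module is installed in compiled form; this text tells all that it offers. Calls block until the motion is done:
- move_to(position, orientation): joint-space move of the TCP to a pose.
- movel(position, rotation=None, velocity=0.15, stop_force=None): straight line of the TCP; rotation=None keeps the orientation; velocity is the mean speed in m/s. With stop_force (N) it stops when the force on the tool has changed by that much, and returns True; else False.
- move_joints(angles): joint-space move.
- gripper_open() and close(): open the fingers fully, or close them until they stop; the grip force is fixed at half the most.
- sleep(seconds).
- ik(position, orientation): joint angles nearest the present ones, or None.
- grab_frame(name): name is "scene" or "top"; returns the picture (400x640x3 uint8, red, green, blue); there is no depth.
- camera_model(name): a dict with "intrinsics" (3x3 intrinsics, pixels), "rvec" (rotation vector, rad) and "tvec" (3), from world to camera coordinates, as OpenCV has them. Camera axes: x right, y down, z forward; pixel columns grow to the right and rows downward; lengths in m; the calibration is good to about 2 mm. A picture is of the moment at which its call begins. camera_model takes no time and is no camera call.
A pose or a line that the arm cannot do raises IKError and nothing moves.
- job_done(): hands the job in; it is judged then, once.
Readings, each from a call of its own:
- current_time(): time.
- current_q(): joint angles.
- current_joint_velocities(): joint speeds.
- current_joint_efforts(): joint torques, N m.
- current_eef_pos(): TCP position.
- current_ee_rot(): TCP orientation.
- current_wrist_force(): force on the tool from outside, world axes, zero at the start.
- current_moment(): the same for the moment, N m.
- current_opening(): finger opening in m.
- current_grip_force(): force on a finger pad.
Only numpy, scipy, OpenCV 4.12 (cv2) and the standard library are available. Lean on these libraries where they do the work, as an engineer would, in place of code of your own. Each camera call takes 0.05 s, during which the arm holds its last target. There are 200 camera calls.

TASK

On the engraver's dividing fixture, push the lobes of the star-shaped thumbwheel with a fingertip to turn it clockwise (seen from above), click by click, until the lobe with the raised rib rests in its click right at the fixed pointer; do not run it a click past the pointer. Push gently, do not touch the steel watch back clamped on top of the wheel, do not lift or shove the fixture, which only stands on the table, and leave the other things on the bench where they are.

Things in the scene. Friction and masses are not known exactly. Their poses are not given: they have to be found in the camera images.
- fixture: the dividing fixture's heavy grey base (2.6 kg, loose on the table): a round foot 160 mm across and 16 mm high, with a 60 mm wide tongue running to 150 mm along its +x, where a block 40 mm wide, from 120 to 146 mm out, 56 mm high, carries the pointer. Origin on the wheel's axis at table height, z up
- axis (a point): on the wheel's vertical axis, at the height of the top of the wheel's lobes, 43 mm above the table; axes as the base's
- pointer (a point): tip of the small dark fixed pointer, 92 mm from the wheel's axis along the base's +x, 53 mm above the table, above and just past the ends of the lobes
- wheel (a joint): angle of the star wheel, rad: 0 with the ribbed lobe at the pointer, growing clockwise seen from above; at the start two to four clicks short (negative). A sprung roller makes a click each pi/4 rad, always with a lobe in the pointer's direction. About 4 N at a lobe pushes it out of a click; past half way it snaps on into the next; left alone it settles in the nearest click, maybe still doing so at the start
- rib_tip (a point): outer end of the ribbed lobe, 89 mm from the wheel's axis, turning with the wheel; the dark steel rib on top of this one lobe is 58 mm long, 8 mm wide and 6 mm tall (top 49 mm above the table)
- star: the aluminium star wheel's eight radial lobes, which the fingertip pushes: every 45 degrees, 10 mm wide, from the wheel's disc (radius 46 mm) out to radius 90 mm, 27 to 43 mm above the table; between lobes the gap is 48 mm at radius 74 mm, open down to the base's foot (16 mm). Origin on the axis 27 mm above the table, x along the ribbed lobe, turns with the wheel
- blank: steel watch back, 40 mm across, clamped at the middle of the wheel between three small brass jaws, from 47 to 55 mm above the table; not to be touched. Origin under its centre
- oil: small amber glass oil bottle, 32 mm across, 75 mm tall, bystander; origin under its centre
- solvent: small clear plastic dropper bottle, 34 mm across, 80 mm tall, bystander; origin under its centre
- loupe: black open cup-shaped eye loupe, 36 mm across, 32 mm tall, bystander; origin under its centre
- stone: sharpening stone on a wooden block, 150 x 50 x 30 mm tall, long axis along its x, bystander; origin under its centre
- vise: round steel engraver's ball vise, 104 mm across, 100 mm tall, bystander; origin under its centre
- dish: small white bowl, 70 mm across, 22 mm tall, bystander; origin under its centre

How it is judged (in metres and radians):
At the end, for the whole second after the job is handed in: the wheel is at rest with the ribbed lobe at the pointer (within 0.12 rad), the fixture flat on the table and within 20 mm of where it stood, and every bystander within 25 mm of where it stood (value of joint wheel between -0.12 and 0.12 rad and velocity of joint wheel between -0.1 and 0.1 rad/s and horizontal distance between rib_tip and pointer below 0.014 m and distance of each of pointer, axis from where it was at the start of the episode below 0.02 m and height (world z) of axis below 0.049 m and angle between fixture's own z axis and vertical below 0.05 rad and distance of each of oil, solvent, loupe, stone, vise, dish from where it was at the start of the episode below 0.025 m); the robot touches nothing.
It fails at once if the wheel is run a click past the pointer (more than 0.5 rad), or turned back, anticlockwise, to five clicks short of it (value of joint wheel above 0.5 rad or value of joint wheel below -3.61284 rad).
It fails at once if the fixture is lifted, tipped or shoved more than 20 mm (height (world z) of axis above 0.051 m or angle between fixture's own z axis and vertical above 0.1 rad or distance of any of pointer, axis from where it was at the start of the episode above 0.02 m).
It fails at once if the fingers touch the watch back (contact force between the fingers and blank above 1 N).
It fails at once if the wheel is pushed or gripped with more than 25 N (contact force between the fingers and star above 25 N).
It fails at once if a bystander is moved more than 25 mm (distance of any of oil, solvent, loupe, stone, vise, dish from where it was at the start of the episode above 0.025 m).
It also fails if it takes over 67 s, if anything falls off the work surface, if the arm or the gripper's body presses on something with over 40 N, if the wrist force passes 120 N, or if a joint passes its speed limit or range.

## Working session

There is one attempt and no reset: what is moved stays moved. The work goes in short steps, each a Python script; the robot and the scene stay as the last script left them, time stands still between calls to the robot, and variables do not carry over. Pictures are saved under pics/ and viewed, at most 14 in all, crops included, and the job is handed in when it is done.

```bash
mkdir -p pics; python3 - <<'E'
from cell import *
import cv2
for n in("top","scene"):
    f=grab_frame(n); cv2.imwrite(f"pics/{n}0.png",f[:,:,::-1]); 
    m=camera_model(n); print(n,m)
print(current_time())
E
```

```text
top {'intrinsics': array([[441.01833246,   0.        , 325.26761581],
       [  0.        , 441.01833246, 203.24203162],
       [  0.        ,   0.        ,   1.        ]]), 'rvec': array([ 2.11189221, -2.12439213,  0.15183564]), 'tvec': array([0.07933806, 0.61459333, 0.94728653])}
scene {'intrinsics': array([[495.03837984,   0.        , 316.40432824],
       [  0.        , 495.03837984, 206.94202604],
       [  0.        ,   0.        ,   1.        ]]), 'rvec': array([ 2.22782731,  1.26497391, -0.39170882]), 'tvec': array([-0.37918721, -0.33763205,  1.53806917])}
0.1
```

View pics/top0.png

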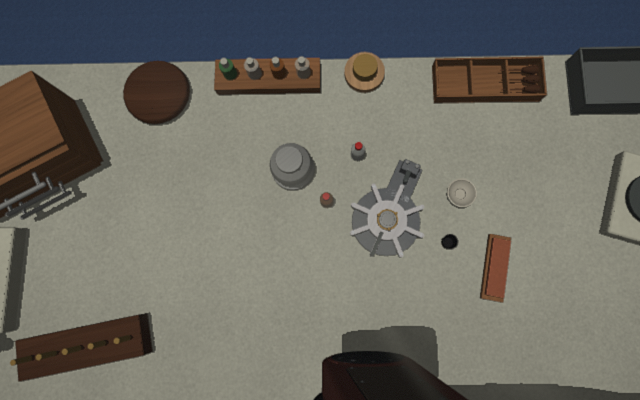

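View pics/scene0.png

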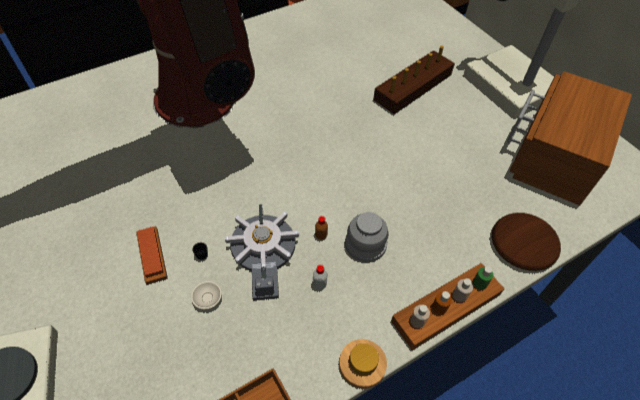

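```bash
cat > h.py <<'E'
from cell import *
import cv2, numpy as np
def ray(n,uv,z):
    m=camera_model(n); R=cv2.Rodrigues(m["rvec"])[0]; c=-R.T@m["tvec"]
    d=R.T@np.linalg.solve(m["intrinsics"],[uv[0],uv[1],1]); return c+d*(z-c[2])/d[2]
def pix(n,p):
    m=camera_model(n); return cv2.projectPoints(np.array([p],float),m["rvec"],m["tvec"],m["intrinsics"],None)[0].ravel()
E
python3 - <<'E'
from h import *
f=cv2.imread("pics/top0.png"); c=cv2.resize(f[145:270,320:480],None,fx=5,fy=5,interpolation=cv2.INTER_CUBIC)
cv2.imwrite("pics/c0.png",c[:600])
for uv,z in [((387,219),.055),((408,168),.056),((377,243),.049),((326,200),.07),((450,241),.03),((358,150),.08),((461,193),.02),((292,165),.1)]: print(uv,ray("top",uv,z).round(3))
E
```

```text
(387, 219) [ 0.578 -0.063  0.055]
(408, 168) [ 0.695 -0.114  0.056]
(377, 243) [ 0.525 -0.04   0.049]
(326, 200) [0.62  0.074 0.07 ]
(450, 241) [ 0.53  -0.207  0.03 ]
(358, 150) [0.732 0.001 0.08 ]
(461, 193) [ 0.643 -0.241  0.02 ]
(292, 165) [0.693 0.147 0.1  ]
```

View pics/c0.png

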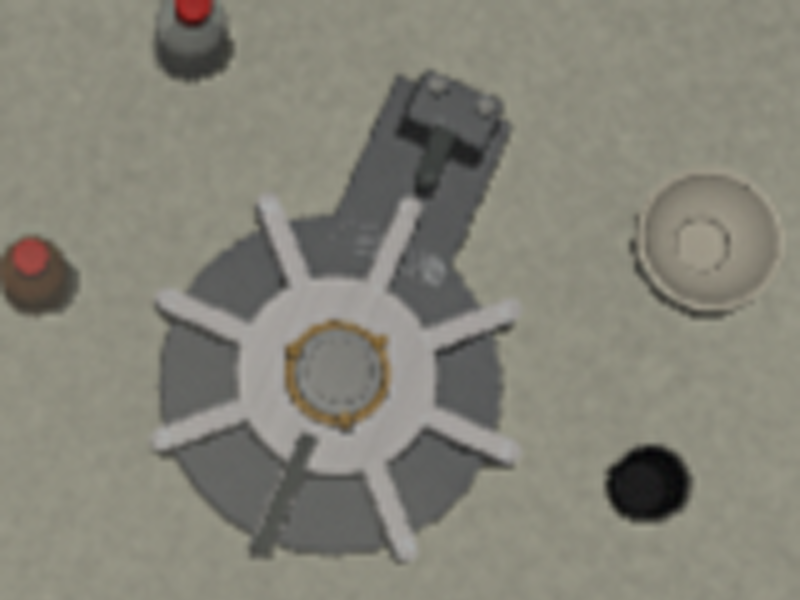

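```bash
cat >> h.py <<'E'
C=ray("top",(387.6,220.4),.043); P=ray("top",(320+425/5,145+190/5),.053)
phi0=np.degrees(np.arctan2(*(P-C)[1::-1]))
def pose(th,r=.078,z=.04):
    a=np.radians(th); return [C[0]+r*np.cos(a),C[1]+r*np.sin(a),z],[180,0,th-90+S]
S=0
E
python3 - <<'E'
import h
from h import *
L=ray("top",(320+262/5,145+552/5),.049); O=ray("top",(320+412/5,145+203/5),.043)
print(C,P,phi0,np.linalg.norm(P-C),np.degrees(np.arctan2(*(C-L)[1::-1])),np.degrees(np.arctan2(*(O-C)[1::-1])))
print(current_ee_rot(),current_opening())
for h.S in(0,180):
  for th in(phi0+247.5,phi0+207): print(h.S,th,pose(th),ik(*pose(th)))
# scene check of axis
print(pix("scene",C),pix("scene",P))
close(); print(current_eef_pos(),current_opening(),current_time())
E
```

```text
[ 0.57623443 -0.06548456  0.043     ] [ 0.66054369 -0.1062268   0.053     ] -25.792039736711068 0.09416995874490465 -24.800190821788046 -24.188629300936597
[-1.79933069e+02 -1.48217470e-02  1.29379890e+01] 0.085622825572251
0 221.70796026328892 ([np.float64(0.5180038575967678), np.float64(-0.11738061813099449), 0.04], [180, 0, np.float64(131.70796026328892)]) [-26.89074725  -4.10492488 -21.34929138  72.7556335    0.
  21.40129248]
0 181.20796026328892 ([np.float64(0.49825176070170024), np.float64(-0.06712890294806084), 0.04], [180, 0, np.float64(91.20796026328892)]) [-22.61159041  -9.25618891 -26.12630761  73.1298813    0.
  66.18044932]
180 221.70796026328892 ([np.float64(0.5180038575967678), np.float64(-0.11738061813099449), 0.04], [180, 0, np.float64(311.7079602632889)]) [ -26.89074725   -4.10492488  -21.34929138   72.7556335     0.
 -158.59870752]
180 181.20796026328892 ([np.float64(0.49825176070170024), np.float64(-0.06712890294806084), 0.04], [180, 0, np.float64(271.2079602632889)]) [ -22.61159041   -9.25618891  -26.12630761   73.1298813     0.
 -113.81955068]
[259.70488422 234.43418664] [260.41006248 266.39658535]
[ 0.13433625 -0.58481272  0.20054328] 0.00013927204130103067 0.8667
```

```bash
sed -i 's/^phi0=.*/phi0=-24.8/' h.py; cat >> h.py <<'E'
def push(end=30,shift=0):
    """push lobe phi0+225 clockwise by `end` deg; start in the middle of the gap behind it"""
    s=phi0+247.5+shift; e=phi0+225-end+11.8
    if current_eef_pos()[2]>.15: move_to(*pose(s,z=.12))
    else: movel(*pose(s,z=.085),velocity=.15)
    if movel(*pose(s),velocity=.1,stop_force=8): print("blocked",current_eef_pos()); movel(*pose(s,z=.12)); return False
    n=6
    for th in np.linspace(s,e,n+1)[1:]:
        st=movel(*pose(th),velocity=.045,stop_force=14)
        print(round(th,1),st,np.round(current_wrist_force(),1))
        if st: break
    sleep(.3)
    p,o=pose(th); p=list(current_eef_pos()); p[2]=.085; movel(p,velocity=.15)
    return not st
def shot(i):
    for n in("top","scene"):
        cv2.imwrite(f"pics/{n}{i}.png",grab_frame(n)[:,:,::-1])
    a=cv2.imread(f"pics/top{i}.png")[145:275,320:480]; b=cv2.imread(f"pics/scene{i}.png")[185:315,180:340]
    cv2.imwrite(f"pics/m{i}.png",cv2.resize(np.hstack([a,b]),None,fx=2.5,fy=2.5,interpolation=cv2.INTER_CUBIC))
E
python3 - <<'E'
from h import *
print(push()); shot(1); print(current_time())
E
```

```text
215.9 False [0.1 0.4 0.7]
209.1 False [-0.6  0.2  0.8]
202.4 False [ 0.6  1.  -1.1]
195.6 False [-1.   0.5 -0.2]
188.8 False [-0.5  0.1 -1.1]
182.0 False [ 0.4  1.1 -0.1]
True
7.0
```

View pics/m1.png

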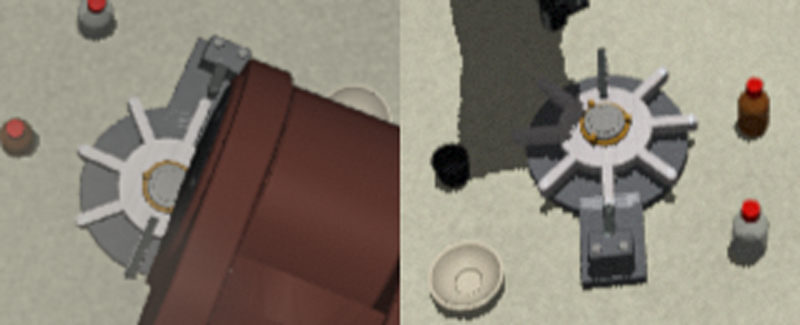

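```bash
python3 - <<'E'
from h import *
p=current_eef_pos();print(p,current_ee_rot(),current_q(),pix("scene",p),pix("top",p),pose(182))
E
```

```text
[ 0.49773807 -0.06818649  0.08384977] [-1.79924888e+02 -3.34096978e-02  9.20033255e+01] [-2.27493400e+01 -1.05470959e+01 -2.26629608e+01  7.79663353e+01
 -1.10961958e-03  6.52473134e+01] [242.53711746 202.34778638] [391.95318713 254.08525658] ([np.float64(0.4982819418046732), np.float64(-0.06820672057374448), 0.04], [180, 0, 92])
```

View pics/scene1.png

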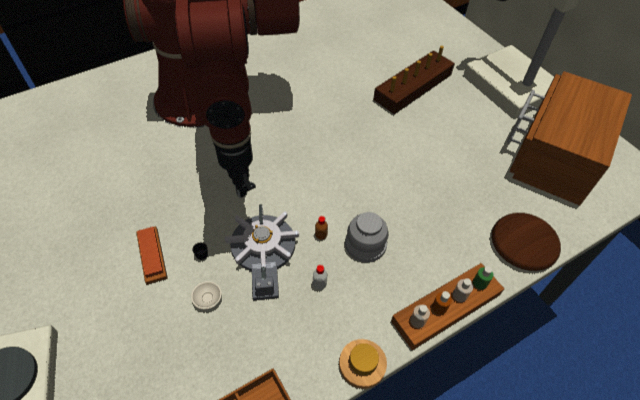

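```bash
python3 - <<'E'
from h import *
f=cv2.imread("pics/scene1.png")[140:260,190:340]
f=np.clip(f*1.8,0,255).astype(np.uint8)
p=current_eef_pos()
for dz in(-.008,.0,.05):print(pix("scene",[p[0],p[1],p[2]+dz]))
cv2.imwrite("pics/g1.png",cv2.resize(f,None,fx=5,fy=5,interpolation=cv2.INTER_CUBIC))
E
```

```text
[242.88614262 204.29241242]
[242.53711746 202.34778638]
[240.2674529  189.70214011]
```

View pics/g1.png

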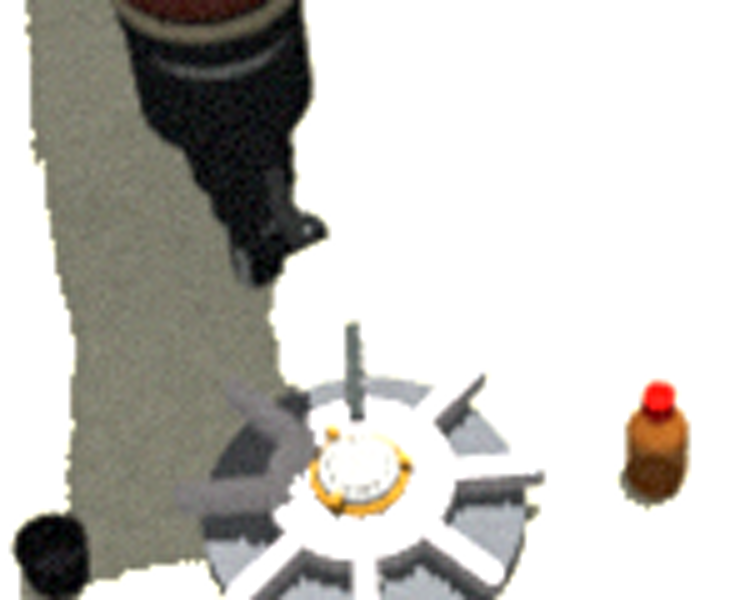

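```bash
python3 - <<'E'
from h import *
print(current_opening())
s=phi0+247.5
movel(*pose(s,z=.085)); movel(*pose(s,z=.045))
print(movel(*pose(s,z=.012),velocity=.02,stop_force=4),current_eef_pos(),current_wrist_force(),current_opening())
shot(2)
movel(*pose(s,z=.04))
f=cv2.imread("pics/scene2.png")[140:260,190:340]
cv2.imwrite("pics/g2.png",cv2.resize(np.clip(f*1.3,0,255).astype(np.uint8),None,fx=5,fy=5,interpolation=cv2.INTER_CUBIC))
print(current_time())
E
```

```text
5.629623073679698e-06
False [ 0.51900333 -0.11841741  0.01211788] [ 0.90295133 -0.18595448  0.35424655] -0.00015149338412798004
10.5083
```

View pics/g2.png

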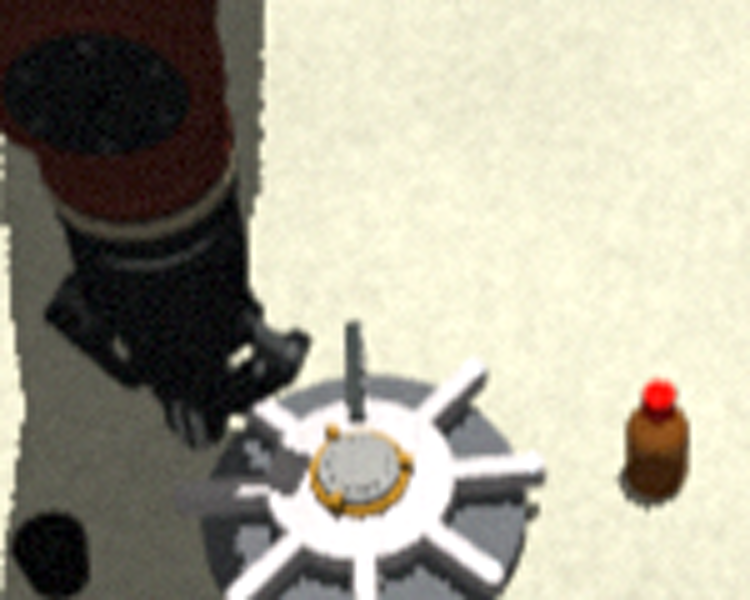

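```bash
python3 - <<'E'
from h import *
t=[.519,-.1184,.004]
print(pix("scene",t),pix("top",t),ray("scene",(229,228),.004),ray("scene",(242,196),.076))
print(ray("scene",(262,233),.055),ray("top",(387.4,219.6),.055),C)
# scene lobes centre: lobe ends opposite pairs at z=.043
for u in[((190+475/5,140+370/5)),((190+540/5,140+465/5))]: print(ray("scene",u,.043)-C)
f=cv2.imread("pics/top2.png")[140:300,300:500]; g=cv2.imread("pics/scene2.png")[160:260,200:325]
cv2.imwrite("pics/t2.png",np.clip(2.*np.hstack([cv2.resize(f,(500,400)),cv2.resize(g,(300,240)) if 0 else np.zeros((400,0,3),np.uint8)]),0,255).astype(np.uint8))
E
```

```text
[231.59180949 235.3250662 ] [409.20480961 246.78945402] [ 0.49573712 -0.11458143  0.004     ] [ 0.47388248 -0.05889466  0.076     ]
[ 0.58273041 -0.06161579  0.055     ] [ 0.57645076 -0.06373118  0.055     ] [ 0.57623443 -0.06548456  0.043     ]
[-2.17981025e-02  8.18830545e-02 -1.11022302e-16]
[ 4.34812259e-02  8.17549984e-02 -1.11022302e-16]
```

View pics/t2.png

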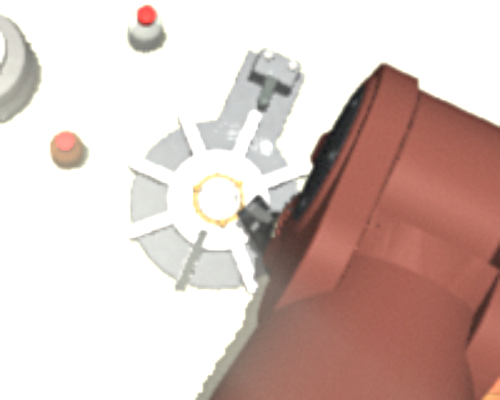

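```bash
python3 - <<'E'
from h import *
s=phi0+247.5
movel(*pose(s,z=.012),velocity=.06)
try: print(movel(*pose(s,z=-.02),velocity=.02,stop_force=5))
except Exception as e: print(repr(e))
print(current_eef_pos(),current_wrist_force())
shot(3); movel(*pose(s,z=.02),velocity=.06); print(current_time())
E
```

```text
True
[ 0.51886886 -0.11833834 -0.01477497] [-0.40381673  0.45441234  5.42300945]
13.1833
```

```bash
python3 - <<'E'
from h import *
print(ray("scene",(229,228),.042),ray("scene",(242,196),.114))
f=cv2.imread("pics/scene3.png")[170:270,190:320]
cv2.imwrite("pics/g3.png",cv2.resize(np.clip(f*1.8,0,255).astype(np.uint8),None,fx=6,fy=6,interpolation=cv2.INTER_CUBIC))
E
```

```text
[ 0.52101399 -0.12110898  0.042     ] [ 0.50186977 -0.06806685  0.114     ]
```

View pics/g3.png

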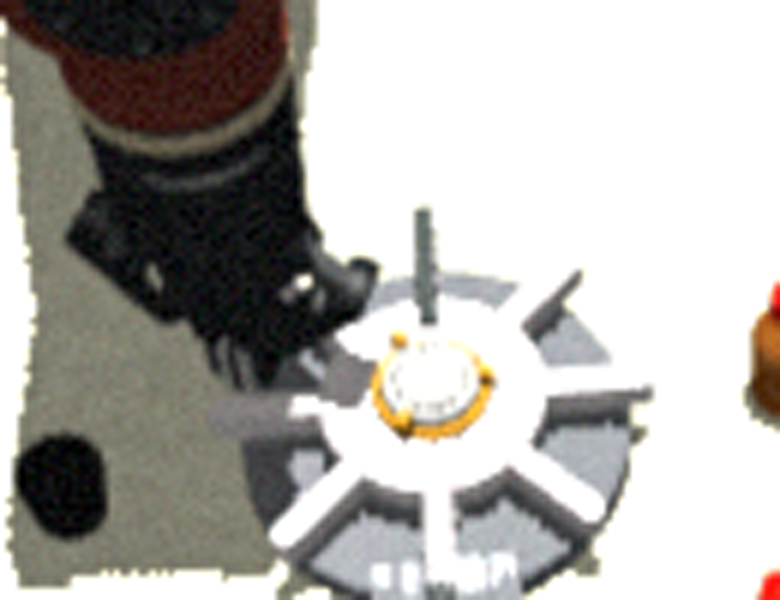

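```bash
sed -i 's/z=.04):/z=.002):/; s/z=.085/z=.035/; s/p\[2\]=.085/p[2]=.035/; s/z=.12))$/z=.05))/' h.py; grep -n "z=\|p\[2\]" h.py; python3 - <<'E'
from h import *
p=current_eef_pos(); 
print(push(),current_eef_pos()); shot(4); print(current_time())
E
```

```text
10:def pose(th,r=.078,z=.002):
16:    if current_eef_pos()[2]>.15: move_to(*pose(s,z=.05))
17:    else: movel(*pose(s,z=.035),velocity=.15)
18:    if movel(*pose(s),velocity=.1,stop_force=8): print("blocked",current_eef_pos()); movel(*pose(s,z=.12)); return False
25:    p,o=pose(th); p=list(current_eef_pos()); p[2]=.035; movel(p,velocity=.15)
215.9 False [-0.2 -0.2  0.2]
209.1 False [ 1.6 -3.5  0. ]
202.4 False [ 1.2 -1.6  1.2]
195.6 False [ 0.2 -0.5  1.1]
188.8 False [1.4 0.4 0.6]
182.0 False [ 0.4 -1.   0.1]
True [ 0.49899681 -0.0687209   0.03564843]
16.8333
```

View pics/m4.png

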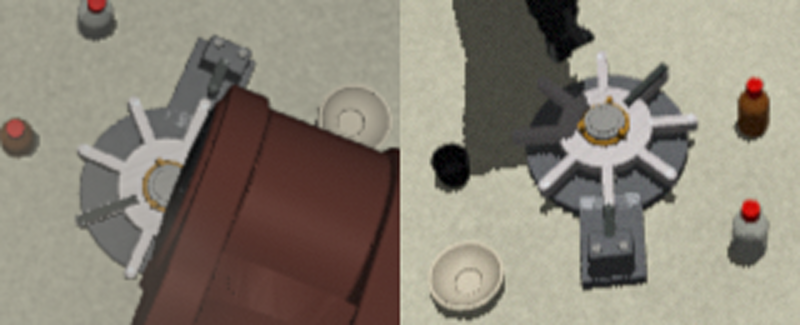

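```bash
cat >> h.py <<'E'
def lobes(n):
    f=cv2.GaussianBlur(cv2.cvtColor(grab_frame(n),cv2.COLOR_RGB2GRAY),(3,3),0)
    out=[]
    for k in range(8):
        a=np.radians(phi0+45*k); u=pix(n,[C[0]+.075*np.cos(a),C[1]+.075*np.sin(a),.044]).round().astype(int); out.append(int(f[u[1],u[0]]))
    return out
E
python3 - <<'E'
from h import *
for i in range(2):
    print("start",i,lobes("scene"),lobes("top"))
    if not push(): break
print(lobes("scene"),lobes("top"),current_time()); shot(5)
E
```

```text
start 0 [158, 195, 190, 80, 191, 71, 72, 167] [159, 181, 175, 91, 173, 73, 65, 60]
215.9 False [ 0.4 -0.4 -0.1]
209.1 False [ 2.  -2.9  0.2]
202.4 False [ 1.  -1.7  1.7]
195.6 False [-0.2 -0.5  1.2]
188.8 False [0.  0.8 0.1]
182.0 False [-0.7  0.1  0.4]
start 1 [157, 196, 53, 194, 189, 72, 71, 167] [160, 181, 87, 161, 174, 72, 65, 60]
215.9 False [-0.2  0.1  0.7]
209.1 False [ 2.3 -1.5  0.8]
202.4 False [ 2.2 -3.   1.3]
195.6 False [ 0.6 -1.   0.3]
188.8 False [0.7 0.3 0.8]
182.0 False [-0.2  0.4 -0.4]
[158, 61, 192, 193, 190, 71, 72, 167] [160, 73, 176, 162, 173, 73, 65, 60] 25.45
```

View pics/m5.png

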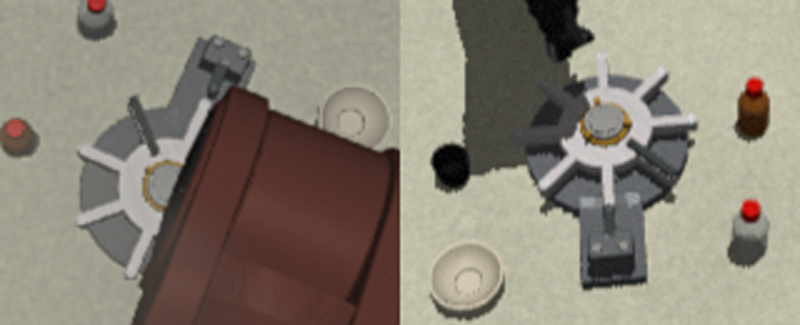

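The rib now sits at lobe k=1 (top view at (143,125) in the crop), so it is one click short of the pointer. I'll make one more push, then clear the arm.

```bash
python3 - <<'E'
from h import *
print(push(), lobes("scene"))
p=current_eef_pos(); movel([p[0],p[1],.16]); 
move_joints([-89.536,5.964,5.575,89.605,0,77.527]); sleep(.5)
print(lobes("scene"),lobes("top"),current_time()); shot(6)
E
```

```text
215.9 False [-0.6 -0.8 -0.2]
209.1 False [ 1.8 -2.9  0.8]
202.4 False [-0.3 -1.2  0.9]
195.6 False [-1.  0.  1.]
188.8 False [-0.3  0.2  0. ]
182.0 False [ 0.1 -0.  -0.3]
True [73, 195, 191, 193, 190, 71, 70, 168]
[71, 190, 185, 186, 183, 182, 197, 162] [69, 161, 157, 145, 156, 159, 158, 150] 33.6
```

View pics/m6.png

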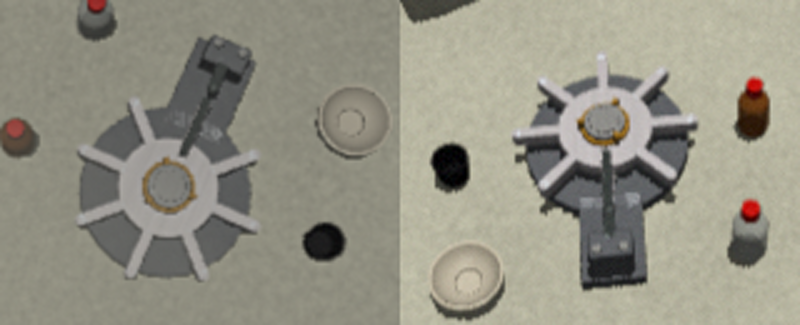

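The ribbed lobe lines up with the pointer in both views (crop at (205,110) and (607,180)). The fixture and the bystanders in view have not moved.

```bash
python3 -c "
from cell import *
print(job_done())"
```

```text
the job is handed in; nothing more can be done
None
```

I turned the wheel four clicks clockwise; the last pictures show the ribbed lobe at the pointer, with the arm clear and nothing seen to have moved, and I handed the job in at about 34 s (no verdict was returned).

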